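# One full turn of the syringe drive's hand wheel

## Task

Feed one shot from the syringe drive: with a fingertip, push its hand wheel round clockwise (seen from above) by the red upright handle through exactly one full turn, so that the handle ends where it began, then leave the wheel. Only push the handle, do not grip it or force it, and leave the bottle, the beaker, the vial tray and the wrench where they stand.

Things in the scene. Friction and masses are not known exactly. Their poses are not given: they have to be found in the camera images.
- wheel (a joint): Level hand wheel on top of the drive: black rim, centre-line diameter 140 mm, bar 14 mm thick, top 110 mm above the bench; three steel spokes, steel hub 36 mm across. Value in rad, growing clockwise seen from above; starts anywhere from 0 to 5.5, stops far off at -7 and 16. Stiff (0.2 N m, some 3 N at the handle), no spring, does not coast, stays where left.
- handle (a point): Centre of the top of the red upright handle on the wheel's rim, 70 mm from the wheel's axis, at the end of one spoke. A fixed round post 18 mm in diameter, its top 158 mm above the bench, rising 43 mm out of a low steel foot (22 mm across, foot top 115 mm above the bench). Moves with the wheel.
- wheel_centre (a point): Point on the wheel's vertical axis in the wheel's mid plane, 103 mm above the bench. Does not turn with the wheel: z up, y along the drive from the wheel to the syringe. With the wheel at 0 the handle lies on its +x side. Only the handle stands higher than 115 mm here, so the rest of the circle is free above that.
- drive: The syringe drive with all it carries: white gearbox under the wheel, guide rods, steel syringe. Fixed to the bench. Origin on the bench under the wheel's axis, y from the wheel to the syringe. Base plate 130 mm wide, from 80 mm on the -y side of the axis to 340 mm on the +y side; all but the wheel is below 90 mm.
- pusher (a joint): Blue pusher block on the drive's guide rods, geared to the wheel: value in m, 0.012 for each full turn, growing away from the wheel (towards the syringe). It cannot be pushed by hand.
- bottle: Loose amber bottle, 60 mm in diameter, 125 mm tall, standing beside the syringe. Origin at the centre of its underside. Leave alone.
- beaker: Loose white beaker, 68 mm in diameter, 85 mm tall, standing on the bench at the wheel end of the drive. Origin at the centre of its underside. Leave alone.
- vial_tray: Loose blue tray 75 x 125 mm filled with small vials, 41 mm tall, on the far side of the wheel. Origin at the centre of its underside. Leave alone.
- wrench: Loose wrench, 150 mm long, lying flat on the bench on the near side of the drive. Origin on its underside. Leave alone.

How it is judged:
On the way:
1. the wheel has been pushed about half a turn: the handle is at the far side of its circle (distance of handle from where it was at the start of the episode above 0.125 m), for 0.05 s.
At the end, for the whole second after the job is handed in: The wheel is at rest one full clockwise turn on from its start (not none, not two, not backwards), the handle within 16 mm (about 13 degrees) of where it began, and the four bystanders are within 25 mm of their places (value of joint wheel between 5.95 and 12.1 rad and distance of handle from where it was at the start of the episode below 0.016 m and velocity of joint wheel between -0.05 and 0.05 rad/s and distance of each of bottle, beaker, vial_tray, wrench from where it was at the start of the episode below 0.025 m); the robot touches nothing.
It fails at once if the amber bottle is moved or lifted (distance of bottle from where it was at the start of the episode above 0.025 m).
It fails at once if the white beaker is moved or lifted (distance of beaker from where it was at the start of the episode above 0.025 m).
It fails at once if the vial tray is moved or lifted (distance of vial_tray from where it was at the start of the episode above 0.025 m).
It fails at once if the wrench is moved or lifted (distance of wrench from where it was at the start of the episode above 0.025 m).
It fails at once if the wheel is gripped or forced (more than 35 N from the fingers) (contact force between the fingers and drive above 35 N).
It also fails if it takes over 54 s, if anything falls off the work surface, if the arm or the gripper's body presses on something with over 40 N, if the wrist force passes 120 N, or if a joint passes its speed limit or range.

## Robot

A 7-joint arm with a two-finger parallel gripper is mounted at the origin on the work surface. World frame = base frame: x ahead of the robot, y to its left, z up, the work surface at z = 0. Lengths are in m, angles in rad, forces in N, time in s.
With the tool pointing down it reaches from about 0.4 to 0.85 m from the base axis. Payload 10.4 kg.
Tool frame: the origin (TCP) lies on the centre line of the jaws, within the pads' length; the fingertips stand 25 mm ahead of it and the grasp point (between the pads) lies 6 mm ahead of it; z points along the fingers, y is the line along which they close (so a half turn about z gives the same grasp; the last joint's range is limited). The gripper opens to 85 mm and grips with 20 to 120 N. Pads are 22 mm wide; open, the fingers measure 114 mm over their backs; the gripper's body (76 mm by 85 mm) begins 54 mm behind the grasp point. The pads swing forward as they close: fully open they stand 13 mm farther back than shut.
Start: joints at [-1.293, 0.332, -0.065, 1.46, 0.022, 1.35, -0.088], TCP at [0.185, 0.597, 0.219] pointing down, gripper open.
Joint ranges: [-2.6, 2.6], [-0.5, 2.12], [-1.47, 1.34], [0.16, 2.42], [-1.27, 4.41], [0.06, 2.06], [-2.6, 2.6]. Speed limits (rad/s): [2.22, 2.22, 2.79, 2.79, 3.14, 3.14, 3.14].

## Interface

Orientations are given as a 3x3 rotation matrix whose columns are the frame's x, y, z axes.
In Python, from rig import robot gives the robot as it stands. The module is installed in compiled form; this text tells all that it offers.
- The arm moves only by the tool arm_command, never from a script. Its argument "motion" is text: rows parted by semicolons, each of 7 numbers parted by spaces: the shift along the tool's x, y, z in mm, then the turn, a rotation vector about the tool's x, y, z in degrees, then the finger opening in mm, from 0 to 85.4. In form: dx dy dz rx ry rz grip; .... A call has 1 to 20 rows; each row is the pose to reach, as a shift and turn from the pose commanded when the call began, along the tool's axes at that moment; what a row does not reach only later rows make up. A row lasts 1/12 s, in which the tool goes at most 41.7 mm and 7.16 degrees, less where a joint would pass 70% of its speed; a pose out of reach is approached as far as the arm can. A call with a gripper value outside its range is refused whole. The fingers move at their own pace and stop on an object; "grip_force" is the grip in N (left out, the last holds). Time passes only in rows, so rows that repeat a pose let the fingers close. It gives the time, the measured TCP pose, the force, the opening and the grip force at its end, in the units of the state.
- robot.sense(): the state, without advancing time (a new reading comes with each control period).
- robot.camera(name): name is "scene" or "top"; returns a dict with "image" (384x512x3 uint8, red, green, blue), "fx", "fy", "cx", "cy" (pixels), "R" (3x3) and "t" (3): a world point X has camera coordinates R X + t. Camera axes: x right, y down, z forward; pixel columns grow to the right and rows downward; lengths in m; the calibration is good to about 2 mm. A picture is of the moment at which its call begins. There is no depth.
- robot.sign_off(): hands the job in; it is judged then, once.
Trained networks look in a picture, given as the dict that the camera call returned (one of the last four; its "shot" number tells which), for a name from the list of things; names that differ only in an ending like _2 or _b are one class to them, and where a whole thing is asked for, a point or a joint stands for the part that bears it (a point fixed in the world has none). Each returns a list of dicts, best first, with "score" (0 to 1); they miss things now and then, are a little off and sometimes report something else, mostly with a low value. They report only what shows in the picture. A call takes as long as a camera call.
- robot.recognise(picture, thing): "point" ([x, y, z] in m, in world coordinates, good to about 4 mm: the middle of the surface that is visible of it).
- robot.regions_of(picture, thing): "pixels" (384x512 bool, what is visible of it).
The state is a dict: "t": time; "joint_positions": joint angles; "joint_vel": joint speeds; "effort": joint torques, N m; "ee_pos": TCP position; "eef_rot": TCP orientation; "wrist_force": force on the tool from outside, world axes, zero at the start; "torque": the same for the moment, N m; "finger_gap": opening from 0.0 (shut) to 1.0 (fully open); "grasp_force": force on a finger pad.
Only numpy, scipy, OpenCV 4.12 (cv2) and the standard library are available. Lean on these libraries where they do the work, as an engineer would, in place of code of your own. Each camera call takes 0.05 s, during which the arm holds its last target. There are 200 camera calls.

## Working session

There is one attempt and no reset: what is moved stays moved. The work goes in short steps, Python scripts to look and compute and a tool call to move; the robot and the scene stay as the last step left them, time stands still between calls to the robot, and variables do not carry over. Pictures are saved under pics/ and viewed, at most 10 in all, crops included, and the job is handed in when it is done.

Besides the shell and the picture viewer there is one more tool, called in YAML: its name, and indented under it one key for each argument. arm_command: Moves the arm, as the interface text tells. Its arguments: {"type":"object","properties":{"motion":{"type":"string"},"grip_force":{"type":"number"}},"required":["motion"]}

```bash
mkdir -p pics
python3 - <<'E'
from rig import robot
import cv2,numpy as np
np.set_printoptions(precision=4,suppress=True)
s=robot.sense();print(s['t'],s['ee_pos'],s['eef_rot'],s['finger_gap'])
for n in("scene","top"):
    p=robot.camera(n);cv2.imwrite(f"pics/{n}0.png",p["image"][:,:,::-1])
    print(n,p['fx'],p['cx'],p['cy'],p['R'],p['t'])
    for k in("handle","wheel","drive","pusher","bottle","beaker","vial_tray","wrench"):
        for d in robot.recognise(p,k)[:2]: print(k,d['score'],np.array(d['point']))
E
```

```text
0.0 [0.1851 0.5966 0.2181] [[-0.9551  0.2963 -0.0004]
 [ 0.2963  0.9551 -0.0014]
 [-0.     -0.0014 -1.    ]] 1.0021372330816463
scene 411.04083951406517 253.18251880544096 191.1234338123071 [[-0.3572  0.934  -0.0018]
 [ 0.7218  0.2748 -0.6352]
 [-0.5928 -0.2283 -0.7723]] [ 0.2    -0.3275  1.4369]
handle 0.76 [ 0.5367 -0.016   0.1062]
wheel 0.96 [ 0.534  -0.0137  0.1055]
pusher 0.67 [0.5703 0.0957 0.0662]
bottle 0.59 [0.7437 0.1908 0.082 ]
bottle 0.48 [0.5863 0.115  0.0463]
beaker 0.82 [ 0.516  -0.1885  0.0614]
vial_tray 0.93 [ 0.728  -0.0519  0.0197]
vial_tray 0.26 [0.7434 0.1908 0.0835]
wrench 0.53 [0.3952 0.1301 0.004 ]
top 486.7990884946782 257.4514966827214 196.6508811391299 [[-0.0137 -0.9999  0.0078]
 [-0.9824  0.012  -0.1866]
 [ 0.1865 -0.0103 -0.9824]] [0.0077 0.5866 0.9508]
handle 0.68 [ 0.5266 -0.0144  0.1078]
wheel 0.61 [ 0.5284 -0.0127  0.113 ]
drive 0.63 [0.5571 0.1009 0.0737]
pusher 0.73 [0.5594 0.0934 0.0753]
pusher 0.59 [ 0.5269 -0.01    0.1074]
bottle 0.61 [0.7165 0.179  0.0872]
vial_tray 0.6 [ 0.7181 -0.0568  0.0185]
wrench 0.78 [0.3986 0.1268 0.0035]
```

View pics/top0.png

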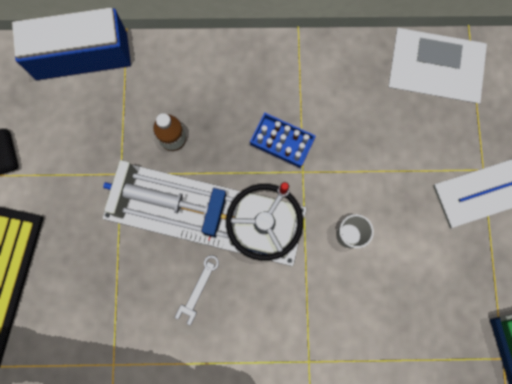

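View pics/scene0.png

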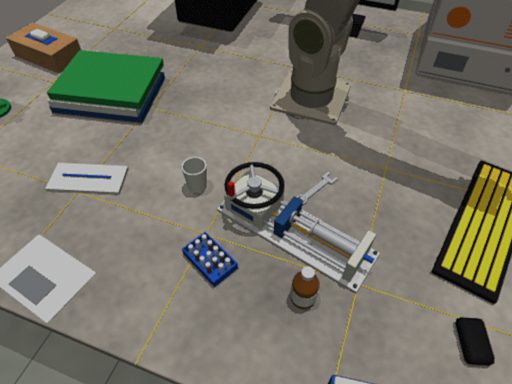

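The top view shows the wheel hub near (264,222) and the red handle at (284,187), on the far-right side. In the scene view the hub is near (254,186) and the handle at (230,188). The space above the wheel is clear.

```bash
cat > h.py <<'E'
from rig import robot
import cv2,numpy as np
from scipy.optimize import least_squares
np.set_printoptions(precision=4,suppress=True)
def proj(p,X):
    c=np.atleast_2d(X)@p['R'].T+p['t'];return np.c_[p['fx']*c[:,0]/c[:,2]+p['cx'],p['fy']*c[:,1]/c[:,2]+p['cy']]
def red(p,near,r=60):
    i=p['image'].astype(int);m=(i[...,0]>110)&(i[...,1]<70)&(i[...,2]<70)
    v,u=np.nonzero(m);q=np.c_[u,v];q=q[np.hypot(*(q-near).T)<r];return q
def black(p,near,r=50):
    i=p['image'];v,u=np.nonzero(i.max(2)<60);q=np.c_[u,v];return q[np.hypot(*(q-near).T)<r]
a=np.linspace(0,2*np.pi,360,endpoint=False)
def ring(c,r=.07): return np.c_[c[0]+r*np.cos(a),c[1]+r*np.sin(a),0*a+c[2]]
def post(c,z0=.117,z1=.158):  # sampled post surface centroid of visible silhouette
    return np.array([c[0],c[1],(z0+z1)/2])
E
python3 - <<'E'
from h import *
P=[robot.camera("top"),robot.camera("scene")];N=[np.array([264,222]),np.array([254,186])]
B=[black(p,n) for p,n in zip(P,N)];R=[red(p,n) for p,n in zip(P,N)]
print([len(b) for b in B],[(len(r),r.mean(0),r.min(0),r.max(0)) for r in R])
def f(c):
    o=[]
    for p,b in zip(P,B):
        d=np.linalg.norm(b[:,None]-proj(p,ring(c))[None],axis=2).min(1);o.append(d)
    return np.concatenate(o)
for S in (0,1,None):
    PB=(P,B)
    s=least_squares(f,[.53,-.014,.105],loss='soft_l1');print(s.x,s.cost,np.median(s.fun));break
c=s.x
# per-view xy fit at z=.105
for p,b in zip(P,B):
    g=least_squares(lambda q:np.linalg.norm(b[:,None]-proj(p,ring([*q,.105]))[None],axis=2).min(1),c[:2],loss='soft_l1');print('z.105',g.x,g.cost)
g=least_squares(lambda X:np.concatenate([(proj(p,X)[0]-r.mean(0)) for p,r in zip(P,R)]),[.58,-.05,.14]);print('handle',g.x,g.fun)
d=g.x-c;print('radius',np.hypot(*d[:2]),np.degrees(np.arctan2(d[1],d[0])))
for k in(0,1):
  h=least_squares(lambda q:proj(P[k],[*q,.138 if k else .145])[0]-R[k].mean(0),[.58,-.05]);print(k,h.x)
for k in("pusher","drive"):
  for p in P:
    for d in robot.regions_of(p,k)[:1]:
        v,u=np.nonzero(d['pixels']);print(k,d['score'],cv2.minAreaRect(np.c_[u,v].astype(np.float32)))
E
```

```text
[1201, 930] [(44, array([284.3182, 186.0227]), array([281, 183]), array([288, 189])), (22, array([230.2273, 183.1364]), array([228, 181]), array([233, 185]))]
[ 0.5287 -0.0114  0.1052] 5658.281419548253 1.5305075931634773
z.105 [ 0.5288 -0.0118] 1274.2997613251468
z.105 [ 0.5281 -0.0102] 4370.676546423403
handle [ 0.5863 -0.0486  0.1595] [-0.1759  0.0612 -0.2366 -0.0299]
radius 0.0685757983272642 -32.86901477004037
0 [ 0.5894 -0.0499]
1 [ 0.5695 -0.0561]
pusher 0.64 ((200.50389099121094, 208.68524169921875), (43.9764404296875, 48.50642013549805), 14.743562698364258)
pusher 0.58 ((288.3740234375, 216.71910095214844), (34.71503448486328, 38.62515640258789), 72.18110656738281)
drive 0.82 ((202.7640380859375, 211.95281982421875), (202.96336364746094, 81.90155029296875), 7.6867218017578125)
drive 0.69 ((299.18798828125, 222.5304718017578), (171.09996032714844, 66.7406997680664), 31.82744789123535)
```

arm_command:
  motion: "-10 -8 0 0 0 0 0; -35 -28 0 0 0 0 0; -65 -52 0 0 0 0 0; -97 -77 0 0 0 0 0; -129 -102 0 0 0 0 0; -161 -128 0 0 0 0 0; -193 -153 0 0 0 0 0; -225 -178 0 0 0 0 0; -257 -204 0 0 0 0 0; -289 -229 0 0 0 0 0; -321 -255 0 0 0 0 0; -353 -280 0 0 0 0 0; -385 -305 0 0 0 0 0; -417 -331 0 0 0 0 0; -449 -356 0 0 0 0 0; -481 -381 0 0 0 0 0; -513 -407 0 0 0 0 0; -545 -432 0 0 0 0 0; -570 -450 0 0 0 0 0; -585 -459 0 0 0 0 0"
  grip_force: 20

```text
t: 2.87
ee_pos: [0.6086, -0.0203, 0.219]
eef_rot: [[-0.954, 0.301, 0.001], [0.301, 0.954, -0.001], [-0.001, -0.001, -1.0]]
wrist_force: [0.3, 0.4, 0.2]
finger_gap: 0.001
grasp_force: 0.0
```

arm_command:
  motion: "0 0 0 0 0 0 0; 0 0 0 0 0 0 0"

```text
t: 3.03
ee_pos: [0.6076, -0.0164, 0.2186]
eef_rot: [[-0.954, 0.299, -0.001], [0.299, 0.954, -0.0], [0.001, -0.0, -1.0]]
wrist_force: [0.4, 0.8, -0.2]
finger_gap: 0.001
grasp_force: 0.0
```

Run:
```python
from h import *
s=robot.sense();print(s['t'],s['ee_pos'],s['eef_rot'],s['finger_gap'],s['joint_positions'],s['wrist_force'])
p=robot.camera("scene");c=p['image'][90:260,150:370,::-1];cv2.imwrite("pics/s1.png",cv2.resize(c,None,fx=3.5,fy=3.5))
```

```text
3.0333 [ 0.6076 -0.0164  0.2186] [[-0.9543  0.2988 -0.0006]
 [ 0.2988  0.9543 -0.0002]
 [ 0.0005 -0.0003 -1.    ]] 0.0012413489340950868 [-0.4462  0.311   0.4989  1.5344 -0.151   1.3353  1.3353] [ 0.4097  0.7633 -0.167 ]
```

View pics/s1.png

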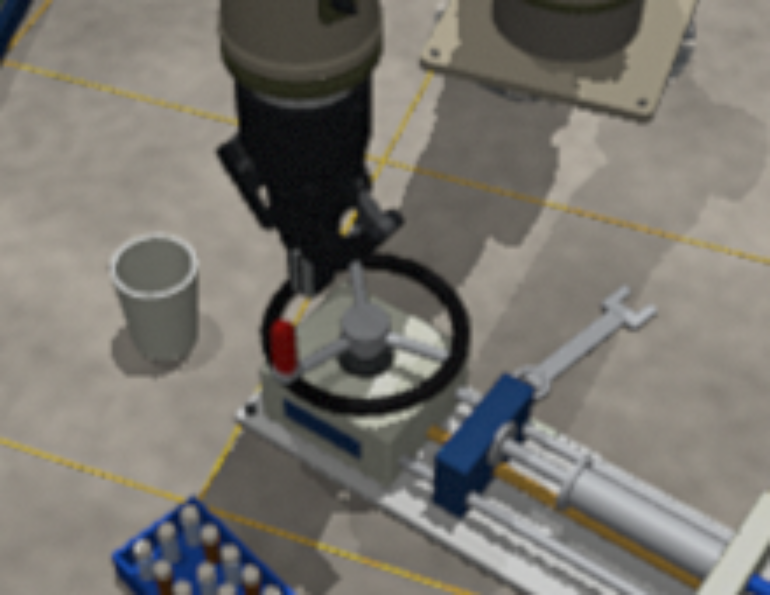

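The fingers are shut, with the tip at crop pixel (300,285), and the red handle stands at crop (284,345). I'll check that against the calibration and plan the circular path.

```bash
cat > plan.py <<'E'
from h import *
C=np.array([.5285,-.0115]);R=.0695
def dist(t,Rt,hx=.011,hy=.0145,r=.009):
    # centre distance at which a round post touches the finger box along direction t
    lx,ly=abs(Rt[:,0]@t),abs(Rt[:,1]@t)
    from scipy.optimize import brentq
    sd=lambda d:np.hypot(max(d*lx-hx,0),max(d*ly-hy,0))-r
    return brentq(sd,.0,.06)
def finger(th,Rt,gap=0):
    t=np.array([np.sin(th),-np.cos(th)]);h=C+R*np.array([np.cos(th),np.sin(th)])
    return h-(dist(t,Rt)+gap)*t
def rows(ths,z,gap=0,start=None):
    s=robot.sense();M=np.array(s['eef_rot']);p0=np.array(s['ee_pos']) if start is None else start
    Rt=M[:2,:2];o=[]
    for th in ths:
        q=np.r_[finger(np.radians(th),Rt,gap),z];d=M.T@(q-p0)*1000
        o.append("%.0f %.0f %.0f 0 0 0 0"%tuple(d))
    print("; ".join(o))
E
python3 - <<'E'
from plan import *
s=robot.sense();p=robot.camera("scene")
q=proj(p,s['ee_pos']-np.array([0,0,.025]));print((q-[150,90])*3.5, (proj(p,[.586,-.0485,.158])-[150,90])*3.5)
rows([-33],.155,.015)
E
```

```text
[[312.7408 328.7268]] [[280.3763 327.0977]]
-2 -2 64 0 0 0 0
```

Run:
```python
from plan import *
s=robot.sense();e=s['ee_pos'];o=[]
for n,(u0,v0) in(("scene",(190,110)),("top",(204,132))):
    p=robot.camera(n);c=np.ascontiguousarray(p['image'][v0:v0+120,u0:u0+120,::-1]);c=cv2.convertScaleAbs(cv2.resize(c,(400,400),interpolation=cv2.INTER_CUBIC),alpha=1.6,beta=20)
    for dz,col in((0,(0,255,0)),(-.025,(0,0,255))):
        q=(proj(p,e+np.array([0,0,dz]))[0]-[u0,v0])*400/120;cv2.drawMarker(c,(int(q[0]),int(q[1])),col,0,10)
    o.append(c)
cv2.imwrite("pics/m1.png",np.hstack(o))
```

```text
(no output)
```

View pics/m1.png

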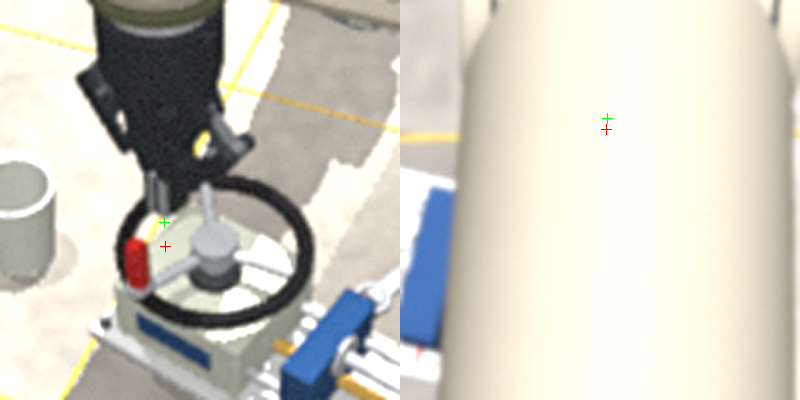

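In the scene crop the fingertips end at about (165,208), well above the expected tip mark at (165,245). Before going down I'll measure the true tip from both views, at a spot where the arm hides neither.

arm_command:
  motion: "5 15 0 0 0 0 0; 15 45 0 0 0 0 0; 26 77 0 0 0 0 0; 37 110 0 0 0 0 0; 48 142 0 0 0 0 0; 59 175 0 0 0 0 0; 70 207 0 0 0 0 0; 81 240 0 0 0 0 0; 92 270 0 0 0 0 0; 99 290 0 0 0 0 0; 102 299 0 0 0 0 0; 102 299 0 0 0 0 0; 102 299 0 0 0 0 0"

```text
t: 4.32
ee_pos: [0.599, 0.3002, 0.219]
eef_rot: [[-0.955, 0.296, 0.0], [0.296, 0.955, -0.001], [-0.0, -0.001, -1.0]]
wrist_force: [-0.3, -1.0, -0.1]
finger_gap: -0.001
grasp_force: 0.0
```

Run:
```python
from plan import *
s=robot.sense();e=s['ee_pos'];o=[];print(s['t'],e)
for n in("scene","top"):
    p=robot.camera(n);Q=[proj(p,e+np.array([0,0,dz]))[0] for dz in(0,-.025)]
    u0,v0=(Q[0]-60).astype(int).clip(0);print(n,u0,v0,Q)
    c=np.ascontiguousarray(p['image'][v0:v0+120,u0:u0+120,::-1]);h,w=c.shape[:2];c=cv2.convertScaleAbs(cv2.resize(c,(400*w//120,400*h//120),interpolation=cv2.INTER_CUBIC),alpha=1.8,beta=25)
    for q,col in zip(Q,((0,255,0),(0,0,255))):
        q=(q-[u0,v0])*400/120;cv2.drawMarker(c,(int(q[0]),int(q[1])),col,0,10)
    o.append(cv2.copyMakeBorder(c,0,400-c.shape[0],0,400-c.shape[1],0))
cv2.imwrite("pics/m2.png",np.hstack(o))
```

```text
4.3167 [0.599  0.3002 0.219 ]
scene 322 154 [array([382.6829, 214.6097]), array([379.8092, 221.6444])]
top 25 114 [array([ 85.1348, 174.1171]), array([ 89.8955, 177.3676])]
```

View pics/m2.png

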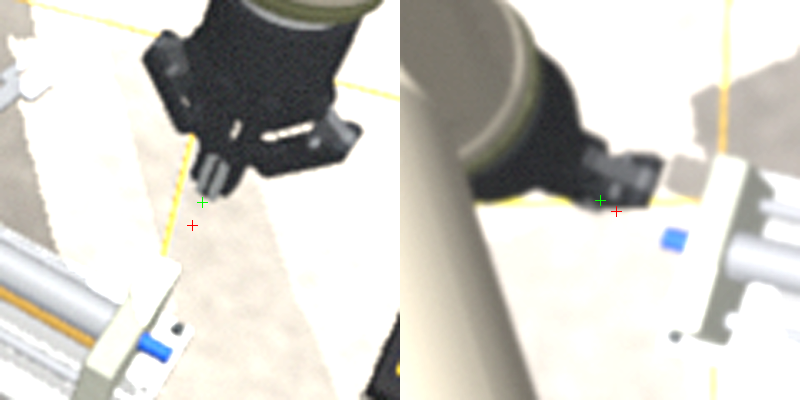

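The scene crop shows the tip end at about (212,193), full image (385.6,211.9). In the top crop the lowest dark point, probably the tip, is near (600,207), full image (85,176). I'll triangulate these.

Run:
```python
from plan import *
P=[robot.camera("scene"),robot.camera("top")]
for Q in (([385.6,211.9],[85,176]),([385.6,211.9],[88,174]),([385.6,211.9],[100,170])):
    g=least_squares(lambda X:np.concatenate([proj(p,X)[0]-q for p,q in zip(P,Q)]),[.6,.3,.2]);print(g.x,g.fun)
p=P[1];c=p['image'][140:200,60:130,::-1];cv2.imwrite("pics/m3.png",cv2.convertScaleAbs(cv2.resize(c,None,fx=8,fy=8,interpolation=cv2.INTER_CUBIC),alpha=2.5,beta=30))
for z in (.19,.2,.21,.22,.23): # scene ray at given z
    g=least_squares(lambda X:proj(P[0],[*X,z])[0]-[385.6,211.9],[.6,.3]);print(z,g.x,(proj(p,[*g.x,z])[0]-[60,140])*8)
```

```text
[0.5944 0.3012 0.2225] [-1.602   0.1325 -1.316   0.2474]
[0.5971 0.298  0.224 ] [-3.2279  0.2599 -2.6544  0.5033]
[0.6024 0.2865 0.2236] [-9.3769  0.6783 -7.718   1.5105]
0.19 [0.5658 0.3077] [203.4196 449.0706]
0.2 [0.5741 0.3067] [194.8933 403.3289]
0.21 [0.5825 0.3056] [186.2013 356.6984]
0.22 [0.5908 0.3045] [177.3388 309.1531]
0.23 [0.5991 0.3034] [168.3006 260.6658]
```

View pics/m3.png

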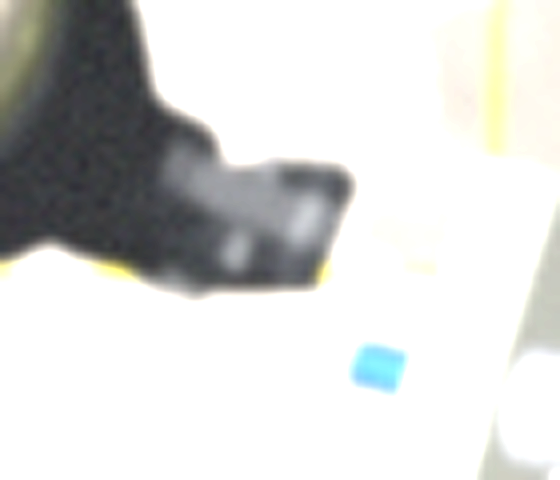

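Both views put the shut tip near TCP height (z≈0.222) rather than 25 mm ahead of it. A TCP height of 0.143 works either way: the tip is then between 0.118 and 0.145, clear of the 0.115 foot and below the handle's 0.158 top.

arm_command:
  motion: "-5 -15 0 0 0 0 0; -15 -45 0 0 0 0 0; -26 -77 0 0 0 0 0; -37 -110 0 0 0 0 0; -48 -142 0 0 0 0 0; -59 -175 0 0 0 0 0; -70 -207 0 0 0 0 0; -81 -240 0 0 0 0 0; -92 -270 0 0 0 0 0; -99 -289 0 0 0 0 0; -103 -297 0 0 0 0 0; -103 -297 0 0 0 0 0; -103 -297 10 0 0 0 0; -103 -297 25 0 0 0 0; -103 -297 40 0 0 0 0; -103 -297 55 0 0 0 0; -103 -297 66 0 0 0 0; -103 -297 73 0 0 0 0; -103 -297 76 0 0 0 0; -103 -297 76 0 0 0 0"

```text
t: 6.18
ee_pos: [0.6092, -0.0124, 0.1423]
eef_rot: [[-0.955, 0.295, -0.001], [0.295, 0.955, 0.0], [0.001, -0.0, -1.0]]
wrist_force: [-0.5, 0.8, 0.2]
finger_gap: -0.001
grasp_force: 0.0
```

Run:
```python
from plan import *
s=robot.sense();e=s['ee_pos'];print(s['t'],e,s['wrist_force'])
p=robot.camera("scene");c=np.ascontiguousarray(p['image'][110:230,180:300,::-1]);c=cv2.convertScaleAbs(cv2.resize(c,(480,480),interpolation=cv2.INTER_CUBIC),alpha=1.8,beta=25)
for dz,col in((0,(0,255,0)),(-.025,(0,0,255))):
    q=(proj(p,e+np.array([0,0,dz]))[0]-[180,110])*4;cv2.drawMarker(c,(int(q[0]),int(q[1])),col,0,10)
cv2.imwrite("pics/m4.png",c)
rows([-33,-36,-40,-45,-50,-55,-60,-66,-72,-78,-84,-90,-96,-102,-108,-114,-120,-126,-132,-138],.143)
```

```text
6.1833 [ 0.6092 -0.0124  0.1423] [-0.5156  0.7654  0.2051]
4 -18 0 0 0 0 0; 4 -22 0 0 0 0 0; 4 -26 0 0 0 0 0; 4 -32 0 0 0 0 0; 5 -38 0 0 0 0 0; 6 -44 0 0 0 0 0; 9 -50 0 0 0 0 0; 12 -58 0 0 0 0 0; 18 -65 0 0 0 0 0; 24 -72 0 0 0 0 0; 30 -78 0 0 0 0 0; 37 -83 0 0 0 0 0; 44 -87 0 0 0 0 0; 52 -90 0 0 0 0 0; 59 -93 0 0 0 0 0; 66 -94 0 0 0 0 0; 73 -95 0 0 0 0 0; 80 -95 0 0 0 0 0; 87 -95 0 0 0 0 0; 93 -94 0 0 0 0 0
```

View pics/m4.png

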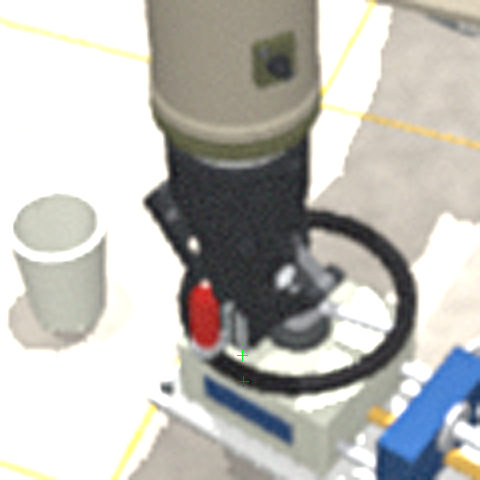

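The tip, at about (245,345), stands beside the handle (about (208,315)) on its counter-clockwise side, below the handle's top and clear of the rim. I'll push slowly to start.

arm_command:
  motion: "2 -8 0 0 0 0 0; 3 -14 0 0 0 0 0; 4 -18 0 0 0 0 0; 4 -22 0 0 0 0 0; 4 -26 0 0 0 0 0; 4 -32 0 0 0 0 0; 5 -38 0 0 0 0 0; 6 -44 0 0 0 0 0; 9 -50 0 0 0 0 0; 12 -58 0 0 0 0 0; 12 -58 0 0 0 0 0; 12 -58 0 0 0 0 0"

```text
t: 7.23
ee_pos: [0.5803, -0.0663, 0.143]
eef_rot: [[-0.955, 0.298, -0.0], [0.298, 0.955, -0.001], [-0.0, -0.001, -1.0]]
wrist_force: [-0.2, 0.2, -0.5]
finger_gap: 0.006
grasp_force: 0.0
```

```bash
cat > look.py <<'E'
from plan import *
def look():
    s=robot.sense();e=np.array(s['ee_pos']);print('t',s['t'],e,s['wrist_force'],'q',s['joint_positions'])
    p=robot.camera("scene");r=red(p,proj(p,[*C,.12])[0],50)
    if len(r)<4: print('no red',len(r));return p
    m=r.mean(0);g=least_squares(lambda q:proj(p,[*q,.155])[0]-m,C)   # .155: as calibrated at start
    d=g.x-C;print('n',len(r),m,'handle',g.x,np.hypot(*d),'deg',np.degrees(np.arctan2(d[1],d[0])))
    d=e[:2]-C;print('finger deg',np.degrees(np.arctan2(d[1],d[0])),np.hypot(*d))
    # angle along circle
    f=least_squares(lambda t:proj(p,[C[0]+R*np.cos(t[0]),C[1]+R*np.sin(t[0]),.155])[0]-m,[np.arctan2(g.x[1]-C[1],g.x[0]-C[0])]);print('deg on circle',np.degrees(f.x),f.fun)
    return p
if __name__=="__main__": look()
E
python3 look.py
```

```text
t 7.2333 [ 0.5803 -0.0663  0.143 ] [-0.1591  0.2043 -0.4854] q [-0.3844  0.3155  0.5074  1.6953 -0.1635  1.1732  1.434 ]
no red 0
```

Run:
```python
from plan import *
o=[]
for n in("scene","top"):
    p=robot.camera(n);u,v=(proj(p,[*C,.12])[0]).astype(int);c=np.ascontiguousarray(p['image'][v-50:v+50,u-50:u+50,::-1]);o.append(cv2.convertScaleAbs(cv2.resize(c,(400,400),interpolation=cv2.INTER_CUBIC),alpha=1.6,beta=20))
cv2.imwrite("pics/m5.png",np.hstack(o))
```

```text
(no output)
```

View pics/m5.png

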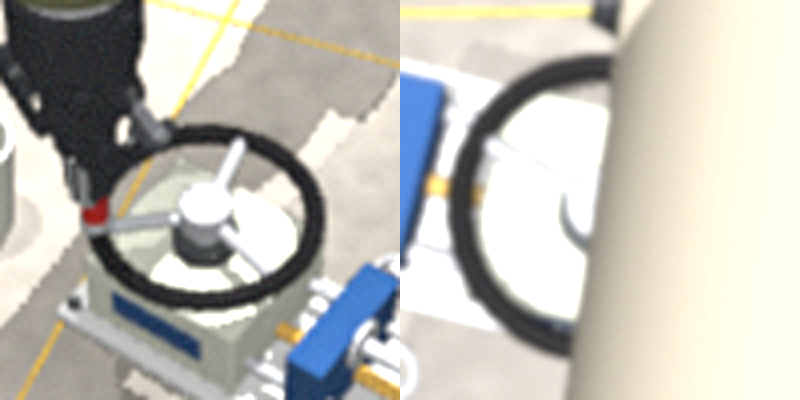

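Run:
```python
from plan import *
p=robot.camera("scene");o=proj(p,[*C,.12])[0].astype(int)-50
for d in range(-33,-90,-8):
    t=np.radians(d);x=[C[0]+R*np.cos(t),C[1]+R*np.sin(t)];print(d,((proj(p,[[*x,.115],[*x,.158]])-o)*4).round().tolist())
i=p['image'].astype(int);v,u=np.nonzero((i[...,0]>50)&(i[...,0]>2*i[...,1])&(i[...,0]>2*i[...,2]));q=(np.c_[u,v]-o)*4;q=q[(abs(q-200)<200).all(1)];print(len(q),q.mean(0),q.min(0),q.max(0))
```

```text
-33 [[110.0, 256.0], [107.0, 210.0]]
-41 [[102.0, 245.0], [98.0, 200.0]]
-49 [[96.0, 234.0], [92.0, 189.0]]
-57 [[92.0, 223.0], [89.0, 177.0]]
-65 [[91.0, 211.0], [87.0, 165.0]]
-73 [[92.0, 200.0], [88.0, 154.0]]
-81 [[94.0, 188.0], [91.0, 142.0]]
-89 [[99.0, 177.0], [96.0, 131.0]]
24 [ 95.8333 212.1667] [ 84 200] [104 220]
```

The foot is visible at (95,230) and the red post up to about row 200, with the finger in front of it. Allowing for the post's front edge, the handle is at about -65°, as planned, so the push works. I'll carry on in a slightly lower plane.

```bash
cat >> look.py <<'E'
def ang():
    # handle angle from the lowest red row's post front edge + mean column, against a rendered post (all visible surface points)
    p=robot.camera("scene");i=p['image'].astype(int);m=(i[...,0]>50)&(i[...,0]>2*i[...,1])&(i[...,0]>2*i[...,2])
    o=proj(p,[*C,.12])[0];v,u=np.nonzero(m);q=np.c_[u,v];q=q[(abs(q-o)<50).all(1)]
    if len(q)<3: print('red',len(q));return
    b=np.linspace(0,2*np.pi,40);best=[]
    for d in np.arange(-400,0,1.):
        t=np.radians(d);x=C+R*np.array([np.cos(t),np.sin(t)])
        P=np.vstack([proj(p,np.c_[x[0]+.009*np.cos(b),x[1]+.009*np.sin(b),0*b+z]) for z in(.117,.158)])
        # silhouettes: bottom row, left, right
        best.append((abs(P[:,1].max()-q[:,1].max()-.5)+abs(P[:,0].min()-q[:,0].min()+.5)+abs(P[:,0].max()-q[:,0].max()-.5),d))
    best=sorted(b for b in best if -340<b[1]<=20);print('red',len(q),'angle',best[:4])
E
python3 - <<'E'
from look import *
s=robot.sense();print(s['ee_pos']);ang()
rows([-66,-70,-74,-79,-84,-90,-96,-102,-108,-114,-120,-126,-132,-138,-144,-150,-156],.139)
E
```

```text
[ 0.5807 -0.0651  0.1427]
red 24 angle [(np.float64(2.6954580945917144), np.float64(-64.0)), (np.float64(2.8297790236360925), np.float64(-63.0)), (np.float64(3.101360217293063), np.float64(-65.0)), (np.float64(3.129554236860855), np.float64(-62.0))]
0 1 4 0 0 0 0; 4 -5 4 0 0 0 0; 8 -9 4 0 0 0 0; 13 -15 4 0 0 0 0; 18 -20 4 0 0 0 0; 25 -25 4 0 0 0 0; 32 -29 4 0 0 0 0; 39 -32 4 0 0 0 0; 47 -34 4 0 0 0 0; 54 -36 4 0 0 0 0; 61 -37 4 0 0 0 0; 68 -37 4 0 0 0 0; 75 -37 4 0 0 0 0; 81 -36 4 0 0 0 0; 87 -35 4 0 0 0 0; 94 -33 4 0 0 0 0; 100 -31 4 0 0 0 0
```

Measured -64° against the planned -66°, so the contact model holds. Continuing.

arm_command:
  motion: "0 1 3 0 0 0 0; 4 -5 4 0 0 0 0; 8 -9 4 0 0 0 0; 13 -15 4 0 0 0 0; 18 -20 4 0 0 0 0; 25 -25 4 0 0 0 0; 32 -29 4 0 0 0 0; 39 -32 4 0 0 0 0; 47 -34 4 0 0 0 0; 54 -36 4 0 0 0 0; 54 -36 4 0 0 0 0"

```text
t: 8.4
ee_pos: [0.517, -0.0834, 0.1388]
eef_rot: [[-0.955, 0.297, -0.001], [0.297, 0.955, 0.0], [0.001, 0.0, -1.0]]
wrist_force: [0.3, -0.6, 1.0]
finger_gap: -0.004
grasp_force: 0.1
```

Run:
```python
from look import *
s=robot.sense();print(s['t'],s['ee_pos'],s['wrist_force'],s['joint_positions']);ang()
rows([-114]+list(range(-118,-214,-6)),.139)
```

```text
8.4 [ 0.517  -0.0834  0.1388] [ 0.2817 -0.5903  1.0142] [-0.3972  0.1784  0.5225  1.8547 -0.0982  1.1348  1.4298]
red 64 angle [(np.float64(1.3653220154982364), np.float64(-118.0)), (np.float64(1.4200557161595668), np.float64(-117.0)), (np.float64(1.7203027972242069), np.float64(-116.0)), (np.float64(1.875881273423289), np.float64(-119.0))]
-1 1 -0 0 0 0 0; 4 -0 -0 0 0 0 0; 11 -1 -0 0 0 0 0; 18 -1 -0 0 0 0 0; 24 0 -0 0 0 0 0; 30 1 -0 0 0 0 0; 36 2 -0 0 0 0 0; 43 5 -0 0 0 0 0; 50 8 -0 0 0 0 0; 56 13 -0 0 0 0 0; 62 19 -0 0 0 0 0; 68 26 -0 0 0 0 0; 73 33 -0 0 0 0 0; 77 40 -0 0 0 0 0; 80 47 -0 0 0 0 0; 82 54 -0 0 0 0 0; 83 61 -0 0 0 0 0
```

arm_command:
  motion: "4 0 0 0 0 0 0; 11 -1 0 0 0 0 0; 18 -1 0 0 0 0 0; 24 0 0 0 0 0 0; 30 1 0 0 0 0 0; 36 2 0 0 0 0 0; 43 5 0 0 0 0 0; 50 8 0 0 0 0 0; 56 13 0 0 0 0 0; 62 19 0 0 0 0 0; 68 26 0 0 0 0 0; 73 33 0 0 0 0 0; 77 40 0 0 0 0 0; 80 47 0 0 0 0 0; 82 54 0 0 0 0 0; 83 61 0 0 0 0 0; 83 61 0 0 0 0 0"

```text
t: 9.87
ee_pos: [0.4578, 0.0012, 0.139]
eef_rot: [[-0.956, 0.295, 0.0], [0.295, 0.956, 0.001], [-0.0, 0.001, -1.0]]
wrist_force: [2.6, 1.4, 4.2]
finger_gap: -0.001
grasp_force: 2.3
```

Run:
```python
from look import *
s=robot.sense();print(s['t'],s['ee_pos'],s['wrist_force'],s['joint_positions']);ang()
rows([-214]+list(range(-214,-310,-6)),.139)
```

```text
9.8667 [0.4578 0.0012 0.139 ] [2.6379 1.406  4.2119] [-0.5221  0.0124  0.4269  2.0077 -0.0062  1.1221  1.1791]
red 80 angle [(np.float64(2.5325950624979896), np.float64(-202.0)), (np.float64(2.785297936078962), np.float64(-203.0)), (np.float64(2.8360259711485867), np.float64(-201.0)), (np.float64(3.0425383795760865), np.float64(-204.0))]
2 6 -0 0 0 0 0; 2 6 -0 0 0 0 0; 3 13 -0 0 0 0 0; 2 19 -0 0 0 0 0; 1 26 0 0 0 0 0; -1 34 0 0 0 0 0; -5 42 0 0 0 0 0; -9 49 0 0 0 0 0; -15 56 0 0 0 0 0; -22 63 0 0 0 0 0; -29 68 0 0 0 0 0; -36 72 0 0 0 0 0; -43 75 0 0 0 0 0; -50 78 0 0 0 0 0; -57 80 0 0 0 0 0; -64 81 0 0 0 0 0; -72 82 0 0 0 0 0
```

arm_command:
  motion: "2 6 0 0 0 0 0; 3 13 0 0 0 0 0; 2 19 0 0 0 0 0; 1 26 0 0 0 0 0; -1 34 0 0 0 0 0; -5 42 0 0 0 0 0; -9 49 0 0 0 0 0; -15 56 0 0 0 0 0; -22 63 0 0 0 0 0; -29 68 0 0 0 0 0; -36 72 0 0 0 0 0; -43 75 0 0 0 0 0; -50 78 0 0 0 0 0; -57 80 0 0 0 0 0; -57 80 0 0 0 0 0"

```text
t: 11.17
ee_pos: [0.5367, 0.0591, 0.1388]
eef_rot: [[-0.955, 0.296, 0.001], [0.296, 0.955, 0.0], [-0.001, 0.0, -1.0]]
wrist_force: [-0.0, 0.4, -0.2]
finger_gap: -0.0
grasp_force: 0.0
```

Run:
```python
from look import *
s=robot.sense();print(s['t'],s['ee_pos'],s['wrist_force'],s['joint_positions']);ang()
rows([-292]+list(range(-296,-396,-6)),.139)
```

```text
11.1667 [0.5367 0.0591 0.1388] [-0.0265  0.4487 -0.1768] [-0.5464  0.2088  0.3981  1.8103 -0.0885  1.1393  1.1508]
red 95 angle [(np.float64(1.2130661020841558), np.float64(-289.0)), (np.float64(1.352734376688943), np.float64(-290.0)), (np.float64(1.6403689499341567), np.float64(-291.0)), (np.float64(1.8394674170012308), np.float64(-288.0))]
1 1 -0 0 0 0 0; -4 2 -0 0 0 0 0; -11 3 -0 0 0 0 0; -18 3 -0 0 0 0 0; -25 2 -0 0 0 0 0; -31 2 -0 0 0 0 0; -37 0 -0 0 0 0 0; -43 -2 -0 0 0 0 0; -50 -5 -0 0 0 0 0; -57 -9 -0 0 0 0 0; -63 -14 -0 0 0 0 0; -69 -21 -0 0 0 0 0; -74 -28 -0 0 0 0 0; -78 -35 -0 0 0 0 0; -81 -42 -0 0 0 0 0; -84 -50 -0 0 0 0 0; -86 -57 -0 0 0 0 0; -87 -64 -0 0 0 0 0
```

arm_command:
  motion: "-4 2 0 0 0 0 0; -11 3 0 0 0 0 0; -18 3 0 0 0 0 0; -25 2 0 0 0 0 0; -31 2 0 0 0 0 0; -37 0 0 0 0 0 0; -43 -2 0 0 0 0 0; -50 -5 0 0 0 0 0; -57 -9 0 0 0 0 0; -63 -14 0 0 0 0 0; -69 -21 0 0 0 0 0; -74 -28 0 0 0 0 0; -78 -35 0 0 0 0 0; -81 -42 0 0 0 0 0; -84 -50 0 0 0 0 0; -84 -50 0 0 0 0 0"

```text
t: 12.55
ee_pos: [0.6008, -0.0163, 0.1391]
eef_rot: [[-0.954, 0.299, 0.0], [0.299, 0.954, -0.001], [-0.0, -0.001, -1.0]]
wrist_force: [-2.6, -0.8, 4.5]
finger_gap: -0.0
grasp_force: 2.5
```

Run:
```python
from look import *
s=robot.sense();print(s['t'],s['ee_pos'],s['wrist_force'],s['joint_positions']);ang()
rows([-380,-384,-388,-392,-394],.139)
```

```text
12.55 [ 0.6008 -0.0163  0.1391] [-2.607  -0.784   4.5159] [-0.4039  0.3497  0.4387  1.6511 -0.1574  1.1759  1.3398]
red 48 angle [(np.float64(2.51366976457777), np.float64(-17.0)), (np.float64(2.6149372310713943), np.float64(-16.0)), (np.float64(2.840187544350755), np.float64(-15.0)), (np.float64(3.044081655163069), np.float64(-18.0))]
-0 3 0 0 0 0 0; -1 -2 0 0 0 0 0; -2 -7 0 0 0 0 0; -3 -11 0 0 0 0 0; -3 -14 0 0 0 0 0
```

arm_command:
  motion: "-1 -2 0 0 0 0 0; -2 -7 0 0 0 0 0; -3 -11 0 0 0 0 0; -3 -14 0 0 0 0 0; -3 -16 0 0 0 0 0; -3 -16 0 0 0 0 0; -3 -10 0 0 0 0 0; -2 0 0 0 0 0 0; 0 8 0 0 0 0 0; 0 8 0 0 0 0 0"

```text
t: 13.43
ee_pos: [0.6035, -0.0027, 0.1384]
eef_rot: [[-0.956, 0.293, -0.0], [0.293, 0.956, 0.001], [0.001, 0.001, -1.0]]
wrist_force: [-0.3, 0.0, 0.0]
finger_gap: -0.003
grasp_force: 0.0
```

Run:
```python
from look import *
look();ang()
p=robot.camera("scene");print(red(p,np.array([254,186])).shape, red(p,np.array([254,186])).mean(0),'start 22 px, 230.23 183.14')
```

```text
t 13.4333 [ 0.6035 -0.0027  0.1384] [-0.3171  0.0269  0.0175] q [-0.4173  0.3554  0.4306  1.6442 -0.1591  1.1768  1.3244]
no red 0
red 90 angle [(np.float64(1.3467498430665614), np.float64(-25.0)), (np.float64(1.6506624224929283), np.float64(-26.0)), (np.float64(2.020059806698498), np.float64(-27.0)), (np.float64(2.050776395492079), np.float64(-24.0))]
(0, 2) [nan nan] start 22 px, 230.23 183.14<stdin>:3: RuntimeWarning: Mean of empty slice.
  ret = um.true_divide(
```

Run:
```python
from look import *
import look
ang()
p=robot.camera("scene");p0=dict(p);p0['image']=cv2.imread("pics/scene0.png")[:,:,::-1]
class F:
    camera=staticmethod(lambda n:p0)
look.robot=F;ang()
for q in(p0,p):
    i=q['image'].astype(int);m=(i[...,0]>50)&(i[...,0]>2*i[...,1])&(i[...,0]>2*i[...,2]);v,u=np.nonzero(m[130:230,200:300]);print(len(u),u.mean()+200,v.mean()+130,u.min()+200,u.max()+200,v.min()+130,v.max()+130)
```

```text
red 89 angle [(np.float64(1.3467498430665614), np.float64(-25.0)), (np.float64(1.6506624224929283), np.float64(-26.0)), (np.float64(2.020059806698498), np.float64(-27.0)), (np.float64(2.050776395492079), np.float64(-24.0))]
red 90 angle [(np.float64(1.37852123864306), np.float64(-35.0)), (np.float64(1.6937990577861797), np.float64(-34.0)), (np.float64(1.8339269466541168), np.float64(-36.0)), (np.float64(2.005263133302492), np.float64(-33.0))]
90 230.3 188.15555555555557 227 233 181 196
89 232.4943820224719 190.62921348314606 229 236 184 198
```

The handle is about 9° short of its start place, so I'll push it 9 mm further than before and back off again.

arm_command:
  motion: "-1 -8 0 0 0 0 0; -2 -16 0 0 0 0 0; -3 -22 0 0 0 0 0; -3 -26 0 0 0 0 0; -3 -30 0 0 0 0 0; -3 -33 0 0 0 0 0; -3 -33 0 0 0 0 0; -3 -27 0 0 0 0 0; -2 -17 0 0 0 0 0; 0 -5 0 0 0 0 0; 0 0 0 0 0 0 0; 0 0 -10 0 0 0 0; 0 0 -30 0 0 0 0; 0 0 -55 0 0 0 0; 0 0 -80 0 0 0 0; 0 0 -95 0 0 0 0; 0 0 -100 0 0 0 0; 0 0 -100 0 0 0 0"

```text
t: 15.18
ee_pos: [0.604, -0.0062, 0.2405]
eef_rot: [[-0.955, 0.296, 0.003], [0.296, 0.955, 0.0], [-0.002, 0.001, -1.0]]
wrist_force: [-0.3, -0.7, -0.2]
finger_gap: 0.001
grasp_force: 0.0
```

Run:
```python
from look import *
s=robot.sense();print(s['t'],s['ee_pos'],s['wrist_force'],abs(np.array(s['joint_vel'])).max());ang()
q=robot.camera("scene")
i=q['image'].astype(int);m=(i[...,0]>50)&(i[...,0]>2*i[...,1])&(i[...,0]>2*i[...,2]);v,u=np.nonzero(m[130:230,200:300]);print(len(u),u.mean()+200,v.mean()+130,u.min()+200,u.max()+200,v.min()+130,v.max()+130)
a=cv2.imread("pics/scene0.png")[110:330,170:370];b=q['image'][110:330,170:370,::-1]
cv2.imwrite("pics/end.png",cv2.resize(np.hstack([a,b]),None,fx=2,fy=2))
```

```text
15.1833 [ 0.604  -0.0062  0.2405] [-0.2542 -0.6984 -0.1546] 0.046516490336555014
red 95 angle [(np.float64(2.37852123864306), np.float64(-35.0)), (np.float64(2.5062401477861727), np.float64(-36.0)), (np.float64(2.6882905734252915), np.float64(-37.0)), (np.float64(2.6937990577861797), np.float64(-34.0))]
97 229.90721649484536 187.76288659793815 227 233 180 195
```

View pics/end.png

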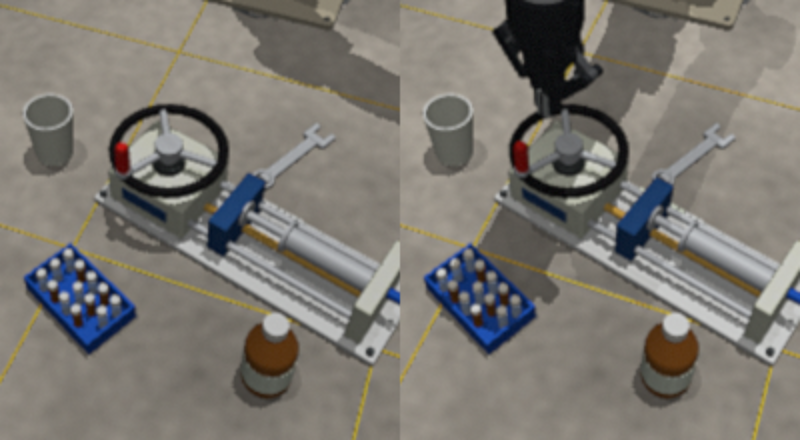

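Start (left) and now (right): the handle is back where it was, at (120,157) and (521,156), within about 1 px. The pusher has moved on one turn's worth, the bystanders haven't moved, and the gripper is clear above.

```bash
python3 -c "
from rig import robot
print(robot.sign_off())"
```

```text
the job is handed in; nothing more can be done
None
```

I pushed the wheel one full clockwise turn; in the camera image the handle is back within about 1 px (roughly 2 mm) of its start, the bystanders look unmoved, the gripper is clear, and the job was handed in at about 15 s (no verdict was returned).

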